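# Press the guarded ejector pedal of the tile press

### The job

Raise the finished tile out of the die of the bench tile press: with the fingertips, reach down through the guard window over the lever with the broad square pedal and press that pedal fully down, then withdraw. Do not touch the white guard plate or its bars, do not push down the other lever (small round pad), and do not touch the tile or disturb the cup, the goblet and the wooden stamp; nothing is to be picked up.

Things in the scene. Friction and masses are not known exactly. Their poses are not given: they have to be found in the camera images.
- pedal_lever (a joint): Ejector lever of bare aluminium with a broad square pedal, 44 x 44 x 8 mm, at its end. Angle in rad: 0 = up (start), 0.20 = fully down on its stop; the pedal goes down 17 mm in all. Its pivot lies 85 mm behind the pedal's centre (press +x) and 78 mm above the table. Pushing it takes about 5 to 8 N at the pedal; it has no return spring and stays where it is left. Pressing it lifts the ejector plate, and with it the tile, by 15 mm.
- pedal_top (a point): Centre of the square pedal's upper face, moving with the lever; 89 mm above the table when up, 72 mm when fully down. It lies below the middle of one of the two guard windows, left or right at random. Axes as the press's when up; z along the face's normal.
- round_lever (a joint): The other lever, to be left up: same size and same stiffness, but it ends in a small round pad 20 mm across, 8 mm high. Angle in rad, 0 = up, 0.20 = fully down.
- round_top (a point): Centre of the round pad's upper face, below the middle of the other window; 89 mm above the table when up.
- guard: Press guard, not to be touched: a white plate 134 mm (along its x) by 248 mm (along its y), 4 mm thick, top 110 mm above the table, with two square windows 90 x 90 mm centred at x = 0, y = +57 mm and y = -57 mm (a 24 mm wide strip between them, 22 mm strips around). Upright white bars 5 mm thick below the front (-x) and side edges. Origin on the table below the plate's centre; x points away from the front of the press, z up. All is open above it.
- press: Bench tile press, fixed, dark steel bed 320 mm (x) by 340 mm (y), top 50 mm above the table. Origin and axes as the guard's; the bed reaches from x = -90 to +230 mm. The die is a square steel frame, 120 mm outside, 88 mm inside, top 70 mm above the table, centred at x = +165 mm, y = 0. A ram on a post at x = 205, y = 145 mm, 160 mm tall, is swung away to the rear left corner and reaches about 135 mm beyond the post.
- tile: Loose terracotta tile 84 x 84 x 10 mm lying in the die. Origin at the centre of its underside: 53 mm above the table at the start, 68 mm when ejected.
- die (a point): Centre of the die's mouth, 70 mm above the table.
- cup: Loose black stoneware cup on the table, 68 mm wide, 75 mm tall. Origin at the centre of its underside.
- goblet: Loose dark goblet on the table, 62 mm wide, 110 mm tall. Origin at the centre of its underside.
- stamp: Loose wooden hand stamp standing on the table: round foot 48 mm wide, knob handle, 70 mm tall. Origin at the centre of its underside.

How it is judged:
By the outcome, as a careful person would: the job done as asked, in the order asked, and still so for the second after the job is handed in, with the robot touching nothing.
It also fails if it takes over 32 s, if anything falls off the work surface, if the arm or the gripper's body presses on something with over 40 N, if the wrist force passes 120 N, or if a joint passes its speed limit or range.

### The arm

A 6-joint arm with a two-finger parallel gripper is mounted at the origin on the work surface. World frame = base frame: x ahead of the robot, y to its left, z up, the work surface at z = 0. Lengths are in m, angles in rad, forces in N, time in s.
With the tool pointing down it reaches from about 0.225 to 0.875 m from the base axis. Payload 3.4 kg.
Tool frame: the origin (TCP) lies at the very end of the fingers, on their centre line; the grasp point (between the pads) lies behind it (tcp_to_grasp is the y of the grasp point in the tool frame, in m); y points along the fingers, x is the direction in which the jaws open and shut, and the axes are right-handed (so a half turn about y gives the same grasp; the last joint's range is limited). The gripper opens to 85 mm and grips with 20 to 120 N. Pads are 22 mm wide; open, the fingers measure 114 mm over their backs; the gripper's body (76 mm by 85 mm) begins 54 mm behind the grasp point. The pads swing forward as they close: fully open they stand 13 mm farther back than shut.
Start: joints at [1.061, 0.276, 1.505, -0, 1.361, -0.121], TCP at [0.218, 0.532, 0.231] pointing down, gripper open.
Joint ranges: [-2.89, 2.89], [-0.75, 2.08], [0.22, 2.7], [-1.18, 4.32], [0.11, 2.71], [-2.7, 2.7]. Speed limits (rad/s): [2.57, 2.57, 3.14, 3.14, 3.14, 3.14].

### API

Orientations are given as a unit quaternion [w, x, y, z].
In Python, from station import get_state, camera, finish_job, tcp_to_grasp gives the robot as it stands. The module is installed in compiled form; this text tells all that it offers.
- The arm moves only by the shell command python3 -m crank 'ROWS' [FORCE]. ROWS is JSON, one flat list of numbers, 7 for each row, row after row: the shift along the tool's x, y, z in mm, then the turn, a rotation vector about the tool's x, y, z in rad, then the closure, from -1 (fully open) to 1 (shut). In form: [tx, ty, tz, wx, wy, wz, grip, tx, ty, tz, wx, wy, wz, grip, ...]. A call has 1 to 20 rows; each row is the pose to reach, as a shift and turn from the pose measured when the call began, along the tool's axes at that moment; what a row does not reach only later rows make up. A row lasts 1/10 s, in which the tool goes at most 50 mm and 8.59 degrees, less where a joint would pass 70% of its speed; a pose out of reach is approached as far as the arm can. A call with a gripper value outside its range is refused whole. The fingers move at their own pace and stop on an object; FORCE is the grip in N (left out, the last holds). Time passes only in rows, so rows that repeat a pose let the fingers close. It gives the time, the measured TCP pose, the force and the opening at its end, in the units of the state.
- get_state(): the state, without advancing time (a new reading comes with each control period).
- camera(name): name is "side" or "top"; returns a dict with "color" (480x640x3 uint8, red, green, blue), "depth" (480x640 float32, m along the optical axis (not along the pixel's ray), 0 where there is no reading), "fx", "fy", "cx", "cy" (pixels), "distortion" ([k1, k2, p1, p2, k3] as OpenCV has them; the pictures are not rectified), "rvec" (rotation vector, rad) and "tvec" (3), from world to camera coordinates, as OpenCV has them. Camera axes: x right, y down, z forward; pixel columns grow to the right and rows downward; lengths in m; the calibration is good to about 2 mm. A picture is of the moment at which its call begins.
- finish_job(): hands the job in, once; it reports no verdict.
The state is a dict: "time_s": time; "qpos": joint angles; "joint_velocities": joint speeds; "effort": joint torques, N m; "tool_pos": TCP position; "orientation": TCP orientation; "wrist_force": force on the tool from outside, world axes, zero at the start; "wrist_torque": the same for the moment, N m; "gripper_width": opening from 0.0 (shut) to 1.0 (fully open).
Only numpy, scipy, OpenCV 4.12 (cv2) and the standard library are available. Lean on these libraries where they do the work, as an engineer would, in place of code of your own. Each camera call takes 0.05 s, during which the arm holds its last target.

## Working session

There is one attempt and no reset: what is moved stays moved. The work goes in short steps, Python scripts to look and compute and a shell command to move; the robot and the scene stay as the last step left them, time stands still between calls to the robot, and variables do not carry over. Pictures are saved under pics/ and viewed, and the job is handed in when it is done.

```bash
mkdir -p pics; ls; python3 - <<'E'
from station import *
import cv2
import numpy as np
s=get_state(); print(s); print(tcp_to_grasp)
for n in("top","side"):
    c=camera(n); cv2.imwrite(f"pics/{n}0.png",c["color"][...,::-1]); np.savez(f"{n}0.npz",**c)
    print(n,c["fx"],c["fy"],c["cx"],c["cy"],c["distortion"],c["rvec"],c["tvec"])
E
```

```text
pics
{'time_s': 0.0, 'qpos': array([ 1.06101247e+00,  2.76614737e-01,  1.50614519e+00, -2.00934497e-05,
        1.36071145e+00, -1.21002382e-01]), 'joint_velocities': array([ 0.00058822,  0.00068884,  0.00022803, -0.00045604, -0.00048396,
        0.00022823]), 'effort': array([-7.81722483e-04, -4.16779912e+01, -2.45805717e+01, -4.85939145e-04,
        1.11929866e-02, -1.39266297e-05]), 'tool_pos': array([0.21770859, 0.53161033, 0.23042366]), 'orientation': array([-0.58685906,  0.58747309,  0.39341039, -0.3945885 ]), 'wrist_force': array([-1.3587233 ,  0.08408839, -0.17104387]), 'wrist_torque': array([-0.00829792, -0.04128764, -0.03576623]), 'gripper_width': 0.9977987144396576}
-0.0187
top 498.43514807376795 498.43514807376795 328.36434858674795 247.29565066650443 [0.01251404 0.         0.         0.         0.        ] [ 2.16337864 -2.13861459  0.15546005] [0.02586821 0.56994802 0.88096626]
side 507.47092579556283 507.47092579556283 318.30147500696427 239.2033791225629 [0.02559539 0.         0.         0.         0.        ] [ 0.05827786 -2.78216985  1.36326777] [0.57163542 0.05205209 1.12487328]
```

View pics/top0.png

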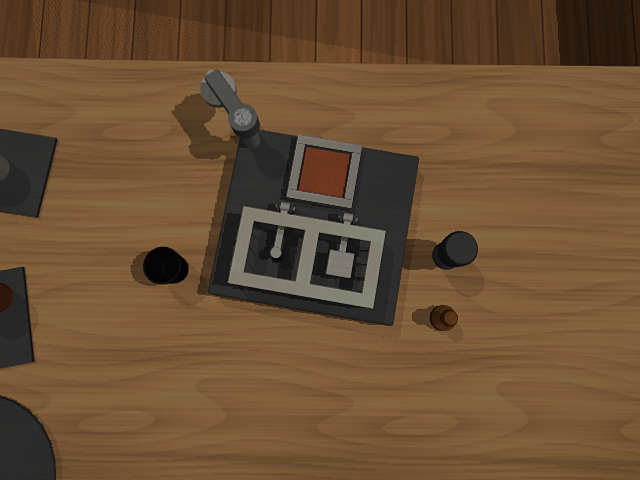

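View pics/side0.png

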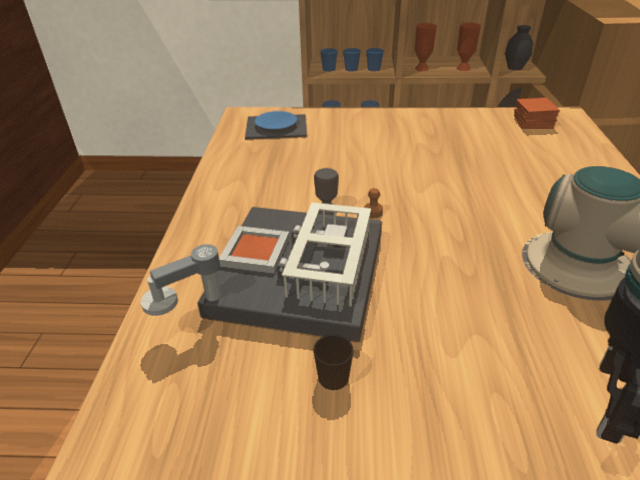

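The top view shows the square pedal at about (340,263) in the right window and the round pad at (276,253) in the left one. The guard outline runs (243,208)-(385,231)-(374,307)-(230,284), and no part of the arm covers it. The side view agrees with this. Next I'll measure them.

```bash
cat > h.py <<'E'
import numpy as np,cv2
def K(c): return np.array([[c["fx"],0,c["cx"]],[0,c["fy"],c["cy"]],[0,0,1.]])
def ray(c,px,z):
    p=cv2.undistortPoints(np.array(px,float).reshape(-1,1,2),K(c),c["distortion"]).reshape(-1,2)
    R=cv2.Rodrigues(c["rvec"])[0]; o=-R.T@c["tvec"]
    d=np.c_[p,np.ones(len(p))]@R
    return o+d*((z-o[2])/d[:,2])[:,None]
def proj(c,P): return cv2.projectPoints(np.array(P,float).reshape(-1,1,3),c["rvec"],c["tvec"],K(c),c["distortion"])[0].reshape(-1,2)
E
python3 - <<'E'
from h import *
np.set_printoptions(precision=4,suppress=True)
c=dict(np.load("top0.npz")); im=c["color"]; hsv=cv2.cvtColor(im,cv2.COLOR_RGB2HSV)
for p in [(262,212),(340,263),(307,255),(276,253),(325,230),(303,140)]: print(p,im[p[1],p[0]],hsv[p[1],p[0]],c["depth"][p[1],p[0]])
m=((hsv[...,2]>165)&(hsv[...,1]<60)).astype(np.uint8)
roi=np.zeros_like(m); roi[203:312,225:390]=1; m&=roi
cs,h=cv2.findContours(m,cv2.RETR_CCOMP,cv2.CHAIN_APPROX_NONE)
for k,q in enumerate(cs):
    a=cv2.contourArea(q)
    if a<80: continue
    ispedal=h[0][k][3]<0 and a<2000
    r=cv2.minAreaRect(q.astype(np.float32)); b=cv2.boxPoints(r)
    z=.089 if ispedal else .110
    W=ray(c,b,z); print(a,h[0][k],r,"ctr",W.mean(0),"sides",np.linalg.norm(np.diff(W,axis=0),axis=1)*1e3); print(W)
cv2.imwrite("pics/mask.png",cv2.resize(m[190:320,210:410]*255,None,fx=4,fy=4,interpolation=0))
cv2.imwrite("pics/crop.png",cv2.resize(im[190:320,210:410,::-1],None,fx=4,fy=4))
E
```

```text
(262, 212) [131 124 109] [ 20  43 131] 0.85638213
(340, 263) [127 122 115] [ 18  24 127] 0.8661624
(307, 255) [131 127 113] [ 23  35 131] 0.8448019
(276, 253) [129 123 115] [ 17  28 129] 0.86726105
(325, 230) [131 127 113] [ 23  35 131] 0.8536638
(303, 140) [115 111 103] [ 20  27 115] 0.92049754
```

View pics/crop.png

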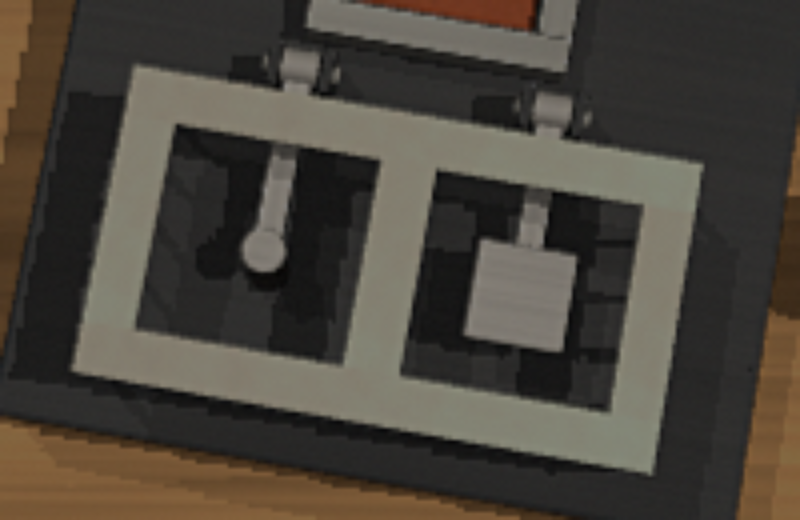

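View pics/mask.png

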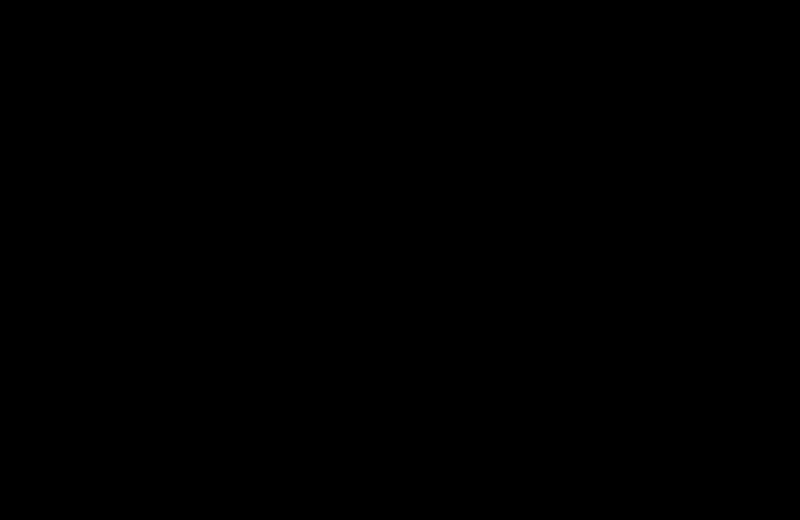

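The crop clearly shows the guard's two windows, with the square pedal in the right one. The mask came out empty because its brightness threshold was too high (the plate's V is about 130), so I'll lower it.

```bash
python3 - <<'E'
from h import *
from station import get_state
from scipy.spatial.transform import Rotation as Ro
np.set_printoptions(precision=4,suppress=True)
c=dict(np.load("top0.npz")); im=c["color"]; hsv=cv2.cvtColor(im,cv2.COLOR_RGB2HSV)
m=((hsv[...,2]>100)&(hsv[...,1]<75)).astype(np.uint8)
roi=np.zeros_like(m); cv2.fillPoly(roi,[np.array([(240,203),(390,228),(378,312),(225,288)])],1); m&=roi
m=cv2.morphologyEx(m,cv2.MORPH_OPEN,np.ones((5,5)))
cs,h=cv2.findContours(m,cv2.RETR_CCOMP,cv2.CHAIN_APPROX_NONE)
for k,q in enumerate(cs):
    a=cv2.contourArea(q)
    if a<40: continue
    r=cv2.minAreaRect(q.astype(np.float32)); b=cv2.boxPoints(r)
    z=.089 if (h[0][k][3]<0 and a<2000) else .110
    W=ray(c,b,z); print(a,h[0][k],"px",np.array(r[0]),"z",z,"ctr",W.mean(0),"sides",np.linalg.norm(np.diff(W,axis=0),axis=1)*1e3); print(W[:,:2])
s=get_state(); R=Ro.from_quat(s["orientation"],scalar_first=True).as_matrix(); print("tool axes (cols)\n",R)
cv2.imwrite("pics/mask2.png",cv2.resize(m[190:320,210:410]*255,None,fx=4,fy=4,interpolation=0))
E
```

```text
537.0 [ 1 -1 -1 -1] px [339.7433 263.5406] z 0.089 ctr [0.5345 0.0125 0.089 ] sides [42.3065 42.4623 42.269 ]
[[ 0.5168  0.0366]
 [ 0.5586  0.0302]
 [ 0.5521 -0.0118]
 [ 0.5103 -0.0051]]
160.5 [ 3  1 -1 -1] px [276.5648 242.9488] z 0.089 ctr [0.5694 0.1233 0.089 ] sides [47.6472 16.5258 47.6375]
[[0.5465 0.1336]
 [0.594  0.1293]
 [0.5922 0.1129]
 [0.5448 0.1173]]
11211.5 [-1  2  4 -1] px [307.1611 255.5873] z 0.11 ctr [0.5459 0.0688 0.11  ] sides [138.5043 252.7515 137.7226]
[[ 0.4977  0.2015]
 [ 0.6349  0.1827]
 [ 0.5933 -0.0666]
 [ 0.4577 -0.0424]]
2905.5 [ 5 -1 -1  3] px [340.089  262.3633] z 0.11 ctr [0.5345 0.0125 0.11  ] sides [93.6258 94.5903 93.4266]
[[ 0.4958  0.0661]
 [ 0.5883  0.0516]
 [ 0.573  -0.0418]
 [ 0.4809 -0.0259]]
2882.0 [-1  4 -1  3] px [273.96 250.72] z 0.11 ctr [0.5531 0.1252 0.11  ] sides [93.8528 94.7013 93.6499]
[[0.5146 0.1783]
 [0.6075 0.1648]
 [0.5914 0.0714]
 [0.499  0.0864]]
tool axes (cols)
 [[ 0.379  -0.0008 -0.9254]
 [ 0.9254 -0.0015  0.379 ]
 [-0.0016 -1.      0.0002]]
```

View pics/mask2.png

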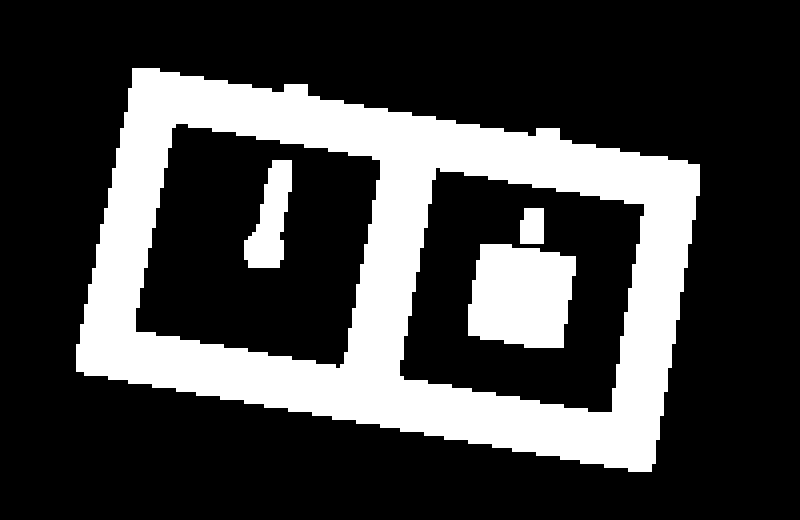

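The window centre and pedal centre agree at (0.5345, 0.0125), and the sizes check out: pedal about 43 mm, windows 90 mm plus pixel edges. The press is yawed about -9°. I'll shut the gripper and travel over the window at the current height, turning the jaws onto the press's y axis.

```bash
python3 -m crank '[-90,0,-122,0,-0.06,0,1,-180,0,-245,0,-0.12,0,1,-270,0,-367,0,-0.18,0,1,-360,0,-490,0,-0.233,0,1,-360,0,-490,0,-0.233,0,1,-360,0,-490,0,-0.233,0,1,-360,0,-490,0,-0.233,0,1,-360,0,-490,0,-0.233,0,1,-360,0,-490,0,-0.233,0,1,-360,0,-490,0,-0.233,0,1,-360,0,-490,0,-0.233,0,1,-360,0,-490,0,-0.233,0,1,-360,0,-490,0,-0.233,0,1,-360,0,-490,0,-0.233,0,1,-360,0,-490,0,-0.233,0,1,-360,0,-490,0,-0.233,0,1,-360,0,-490,0,-0.233,0,1,-360,0,-490,0,-0.233,0,1,-360,0,-490,0,-0.233,0,1]' 20
python3 - <<'E'
from h import *
from station import *
from scipy.spatial.transform import Rotation as Ro
np.set_printoptions(precision=4,suppress=True)
s=get_state(); R=Ro.from_quat(s["orientation"],scalar_first=True).as_matrix(); print(R)
print("shift mm to pedal xy", R.T@(np.array([.5345,.0125,s["tool_pos"][2]])-s["tool_pos"])*1e3, s["wrist_force"],s["gripper_width"])
for n in("top","side"):
    c=camera(n); im=c["color"][...,::-1].copy(); cv2.imwrite(f"pics/{n}1.png",im)
E
```

```text
time_s: 2.0
tool_pos: [0.5344, 0.0135, 0.2313]
orientation: [-0.537, 0.537, 0.459, -0.46]
wrist_force: [0.6, -0.3, 0.0]
gripper_width: 0.001
[[ 0.154  -0.0005 -0.9881]
 [ 0.9881 -0.0014  0.154 ]
 [-0.0015 -1.      0.0002]]
shift mm to pedal xy [-0.9917  0.0014 -0.2188] [ 0.6144 -0.333   0.0244] 0.0008949602750592988
```

View pics/top1.png

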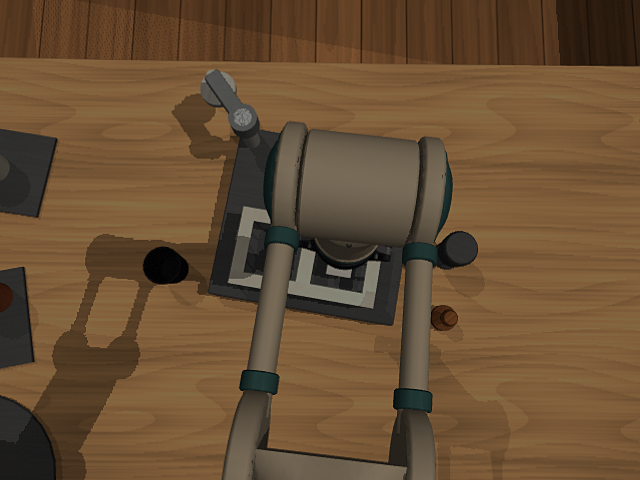

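View pics/side1.png

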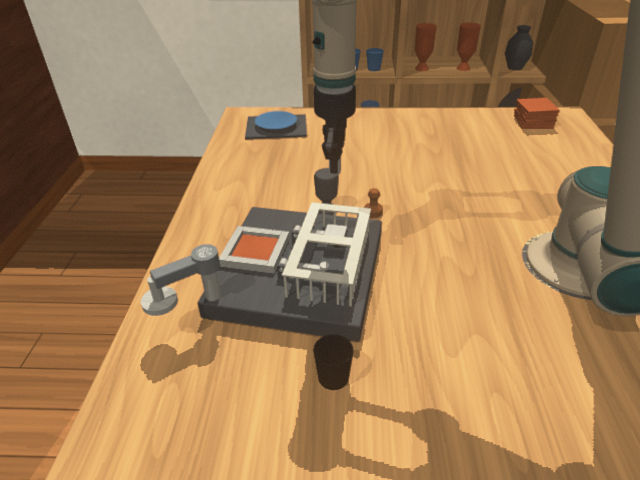

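The top view has the arm covering the right window. The side view shows the shut fingers with their tip at about (336,172), upright over the window. I'll go down to just above the guard and check there.

```bash
python3 -m crank '[-1,25,0,0,0,0,1,-1,50,0,0,0,0,1,-1,75,0,0,0,0,1,-1,100,0,0,0,0,1,-1,100,0,0,0,0,1,-1,100,0,0,0,0,1,-1,100,0,0,0,0,1]'
python3 - <<'E'
from h import *
from station import *
from scipy.spatial.transform import Rotation as Ro
np.set_printoptions(precision=4,suppress=True)
s=get_state(); R=Ro.from_quat(s["orientation"],scalar_first=True).as_matrix()
print("shift mm to pedal top", R.T@(np.array([.5345,.0125,.089])-s["tool_pos"])*1e3, s["wrist_force"])
c=camera("side"); im=c["color"][...,::-1].copy()
print(proj(c,[[.5345,.0125,.089],s["tool_pos"]]))
x,y=260,130
o=cv2.resize(im[y:y+180,x:x+160],None,fx=3,fy=3)
cv2.imwrite("pics/side2.png",o)
E
```

```text
time_s: 2.8
tool_pos: [0.5356, 0.0119, 0.1326]
orientation: [-0.536, 0.538, 0.46, -0.46]
wrist_force: [0.5, 0.2, 0.5]
gripper_width: -0.002
shift mm to pedal top [ 0.4418 43.5821  1.2297] [0.4582 0.1508 0.4836]
[[334.7832 230.5353]
 [334.2466 213.716 ]]
```

View pics/side2.png

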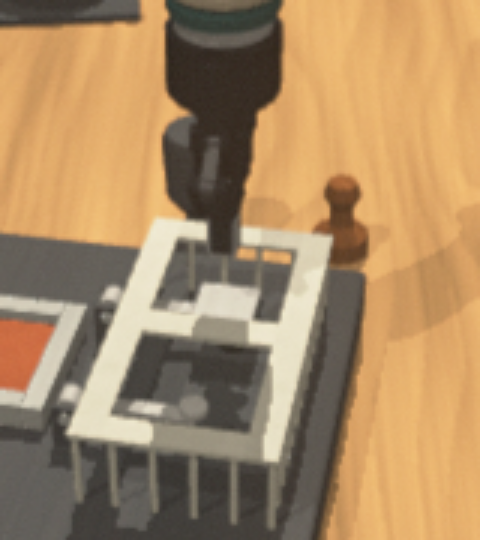

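The crop shows the tip just above the far window, and the pedal at crop (228,300), which is side pixel (336,230). The projected pedal centre is (334.8,230.5), so the two views agree. Now I'll go down slowly and press, stopping just short of the stop.

```bash
python3 -m crank '[0,15,1,0,0,0,1,0,30,1,0,0,0,1,0,38,1,0,0,0,1,0,42,1,0,0,0,1,0,45,1,0,0,0,1,0,48,1,0,0,0,1,0,51,1,0,0,0,1,0,54,1,0,0,0,1,0,57,1,0,0,0,1,0,59,1,0,0,0,1,0,59,1,0,0,0,1,0,59,1,0,0,0,1]'
```

```text
time_s: 4.05
tool_pos: [0.5345, 0.0121, 0.0745]
orientation: [-0.536, 0.538, 0.46, -0.46]
wrist_force: [-3.1, -0.1, 5.0]
gripper_width: 0.005
```

```bash
python3 -m crank '[0,1,0,0,0,0,1,0,2,0,0,0,0,1,0,3,0,0,0,0,1,0,3,0,0,0,0,1,0,3,0,0,0,0,1]'
```

```text
time_s: 4.55
tool_pos: [0.5346, 0.0121, 0.0733]
orientation: [-0.536, 0.538, 0.46, -0.459]
wrist_force: [-3.8, 0.5, 12.2]
gripper_width: -0.003
```

```bash
python3 -m crank '[0,2,0,0,0,0,1,0,4,0,0,0,0,1,0,4,0,0,0,0,1,0,4,0,0,0,0,1,0,4,0,0,0,0,1]'
python3 - <<'E'
from h import *
from station import *
c=camera("side"); im=c["color"][...,::-1].copy()
cv2.imwrite("pics/side3.png",cv2.resize(im[190:310,200:400],None,fx=4,fy=4))
E
```

```text
time_s: 5.05
tool_pos: [0.5347, 0.0121, 0.073]
orientation: [-0.535, 0.539, 0.461, -0.459]
wrist_force: [-8.3, 0.3, 24.3]
gripper_width: -0.0
```

View pics/side3.png

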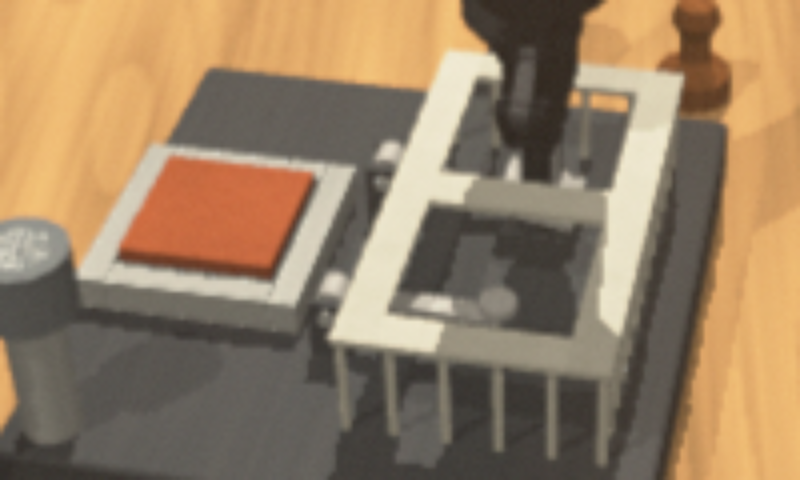

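Force went from 12 to 24 N for only 0.3 mm of travel, so the lever is on its stop. The crop shows the tile standing above the die frame, around (215,215), with the fingers clear of the window edges. Now I'll go straight up and then back clear so the top camera can see.

```bash
python3 -m crank '[0,-2,0,0,0,0,1,0,-6,0,0,0,0,1,0,-15,0,0,0,0,1,0,-35,0,0,0,0,1,0,-60,0,0,0,0,1,0,-90,0,0,0,0,1,0,-130,0,0,0,0,1,0,-160,0,0,0,0,1,0,-160,0,0,0,0,1,0,-160,0,0,0,0,1]' && python3 -m crank '[50,0,50,0,0,0,1,100,0,80,0,0,0,1,150,0,110,0,0,0,1,200,0,150,0,0,0,1,250,0,150,0,0,0,1,300,0,150,0,0,0,1,350,0,150,0,0,0,1,400,0,150,0,0,0,1,400,0,150,0,0,0,1,400,0,150,0,0,0,1,400,0,150,0,0,0,1,400,0,150,0,0,0,1]'
python3 - <<'E'
from h import *
from station import *
np.set_printoptions(precision=4,suppress=True)
for n in("top","side"):
    c=camera(n); im=c["color"][...,::-1].copy(); cv2.imwrite(f"pics/{n}4.png",im)
    d0=np.load(f"{n}0.npz")["depth"]
    if n=="top":
        pts={"pedal":[.5345,.0125],"round":None}
        for nm,p in dict(pedal=(340,264),round=(276,253),tile=(325,172),guardstrip=(307,255)).items():
            u,v=p; w=lambda d:np.median(d[v-1:v+2,u-1:u+2]); print(nm,"depth change mm",(w(c["depth"])-w(d0))*1e3)
        df=np.abs(im[...,::-1].astype(int)-np.load("top0.npz")["color"]).max(2)>40
        for nm,(a,b,e,f) in dict(cup=(140,190,245,288),goblet=(430,480,228,272),stamp=(428,460,304,332)).items(): print(nm,"changed px",df[e:f,a:b].sum())
E
```

```text
time_s: 6.1
tool_pos: [0.5342, 0.0124, 0.2335]
orientation: [-0.535, 0.539, 0.461, -0.459]
wrist_force: [-0.3, 0.5, -0.7]
gripper_width: 0.001
time_s: 7.3
tool_pos: [0.447, 0.4293, 0.2305]
orientation: [-0.535, 0.54, 0.46, -0.46]
wrist_force: [0.0, -0.3, -0.0]
gripper_width: 0.0
pedal depth change mm 17.698288
round depth change mm -0.82308054
tile depth change mm -15.589296
guardstrip depth change mm 0.9152889
cup changed px 0
goblet changed px 0
stamp changed px 0
```

View pics/top4.png

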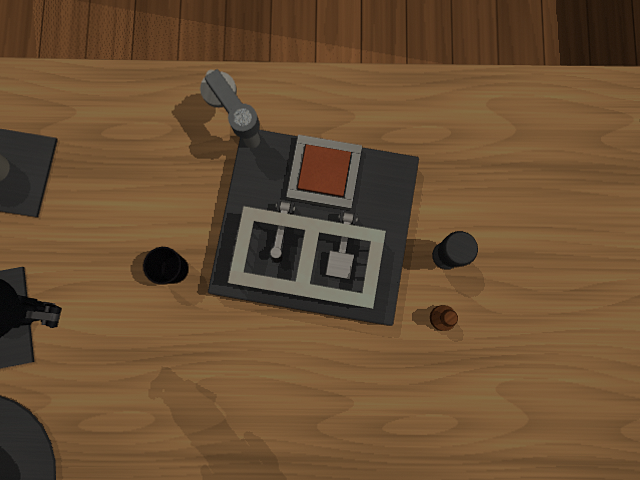

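View pics/side4.png

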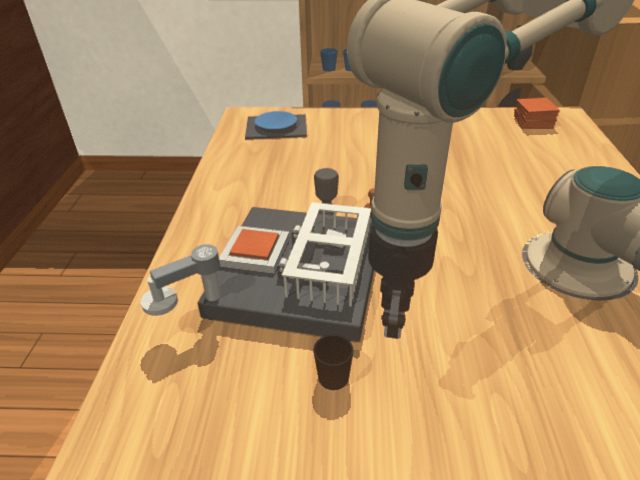

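The top view shows the pedal sunk at (340,264), the tile raised at (325,170), and the round pad, cup, goblet and stamp where they were. The arm is at (45,315), clear of everything.

```bash
python3 -c "from station import finish_job; print(finish_job())"
```

```text
the job is handed in; nothing more can be done
None
```

The square pedal is fully down and the tile is raised out of the die. I reached down through the right-hand window with the fingers shut, pressed the pedal onto its stop, went straight back up and moved clear. The job was handed in at about 7.4 s.

- **On the stop:** in the last push the upward force rose from 12 to 24 N for only 0.3 mm of travel. The tip stopped at 73 mm, 1 mm above the 72 mm given for the pedal fully down, which is within measuring error.
- **Depth after withdrawing:** the pedal went down 17.7 mm (17 given) and the tile came up 15.6 mm (15 given). The round pad and guard changed by less than 1 mm, which I take as noise.
- **Surroundings:** no changed pixels around the cup, goblet or stamp, and the wrist force was about 0 at the end.

Guard clearance was checked only in the side pictures and the force readings; there was no direct contact check. A sideways force of up to 8 N appeared during the press. I took it as friction on the tilting pedal, since the fingers looked clear of the window edges. No final check failed or disagreed.

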